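Dispense one well module and nudge it onto the empty mat

ROBOT

A 7-joint arm with a two-finger parallel gripper is mounted at the origin on the work surface. World frame = base frame: x ahead of the robot, y to its left, z up, the work surface at z = 0. Lengths are in m, angles in rad, forces in N, time in s.
With the tool pointing down it reaches from about 0.425 to 0.925 m from the base axis. Payload 6.8 kg.
Tool frame: the origin (TCP) lies on the front face of the gripper's body, between the roots of the fingers; the fingertips stand 73 mm ahead of it and the grasp point (between the pads) lies 54 mm ahead of it; z points along the fingers, y is the direction in which the jaws open and shut (so a half turn about z gives the same grasp; the last joint's range is limited). The gripper opens to 85 mm and grips with 20 to 120 N. Pads are 22 mm wide; open, the fingers measure 114 mm over their backs; the gripper's body (76 mm by 85 mm) begins 54 mm behind the grasp point. The pads swing forward as they close: fully open they stand 13 mm farther back than shut.
Start: joints at [1.158, 0.477, 0.022, 1.555, -0.011, 1.109, -0.083], TCP at [0.203, -0.644, 0.304] pointing down, gripper open.
Joint ranges: [-2.96, 2.96], [-0.34, 2.1], [-1.41, 1.46], [0.24, 2.44], [-1.37, 4.51], [0.17, 1.92], [-2.96, 2.96]. Speed limits (rad/s): [2.39, 2.39, 3.14, 3.14, 3.14, 3.14, 3.14].

INTERFACE

Orientations are given as a unit quaternion [w, x, y, z].
In Python, from station import get_obs, read_camera, hand_in, spot_in, cut_out, spot_point gives the robot as it stands. The module is installed in compiled form; this text tells all that it offers.
- The arm moves only by the tool move_arm, never from a script. Its arguments are lists of equal length, an entry for each row: "gripper": the opening, from 0 (shut) to 1 (fully open); "xyz": the shift along the tool's x, y, z in cm, a list of three; "twist": the turn about the tool's z in rad. A call has 1 to 5 rows; each row is the pose to reach, as a shift and turn from the pose commanded when the call began, along the tool's axes at that moment; what a row does not reach only later rows make up. A row lasts 1/12 s, in which the tool goes at most 41.7 mm and 7.16 degrees, less where a joint would pass 70% of its speed; a pose out of reach is approached as far as the arm can. A call with a gripper value outside its range is refused whole. The fingers move at their own pace and stop on an object; "squeeze" is the grip in N (left out, the last holds). Time passes only in rows, so rows that repeat a pose let the fingers close. It gives the time, the measured TCP pose, the force and the opening at its end, in the units of the state.
- get_obs(): the state, without advancing time (a new reading comes with each control period).
- read_camera(name): name is "scene" or "top" or "wrist"; returns a dict with "pixels" (420x560x3 uint8, red, green, blue), "fx", "fy", "cx", "cy" (pixels), "R" (3x3) and "t" (3): a world point X has camera coordinates R X + t. Camera axes: x right, y down, z forward; pixel columns grow to the right and rows downward; lengths in m; the calibration is good to about 2 mm. A picture is of the moment at which its call begins. There is no depth.
- hand_in(): hands the job in, once; it reports no verdict.
Trained networks look in the newest picture that a camera, given by its name, has taken for a name from the list of things; names that differ only in an ending like _2 or _b are one class to them, and where a whole thing is asked for, a point or a joint stands for the part that bears it (a point fixed in the world has none). Each returns a list of dicts, best first, with "p" (0 to 1); they miss things now and then, are a little off and sometimes report something else, mostly with a low value. They report only what shows in the picture. A call takes as long as a camera call.
- spot_in(query, camera): "centre" ([x, y, z] in m, in world coordinates, good to about 4 mm: the middle of the surface that is visible of it).
- cut_out(query, camera): "pixels" (420x560 bool, what is visible of it).
- spot_point(query, camera): "centre" ([x, y, z] in m, in world coordinates, good to about 4 mm: a listed point, or the origin of a listed thing).
The state is a dict: "t": time; "q": joint angles; "joint_vel": joint speeds; "joint_torque": joint torques, N m; "eef_pos": TCP position; "tool_rot": TCP orientation; "contact_force": force on the tool from outside, world axes, zero at the start; "torque": the same for the moment, N m; "gripper_width": opening from 0.0 (shut) to 1.0 (fully open).
Only numpy, scipy, OpenCV 4.12 (cv2) and the standard library are available. Lean on these libraries where they do the work, as an engineer would, in place of code of your own. Each camera call takes 0.05 s, during which the arm holds its last target.

TASK

Press the dispenser's plunger fully down once and let it come back up, so that a single well module slides out of the front; then push that module along the bench with the fingertips until it lies wholly on the empty square mat. Do not pick anything up, leave the other modules in the magazine, and do not disturb the module on the other mat or anything else standing about.

Things in the scene. Friction and masses are not known exactly. Their poses are not given: they have to be found in the camera images.
- dispenser: fixed module dispenser; origin on the bench under the middle of its magazine, z up. Modules come out along its -x (roughly towards the robot, within 0.25 rad). Magazine: open shaft 48 x 48 mm, 66 mm tall; the stack stands on the bench, the lowest leaves by the front slot. Behind (+x, 24 to 102 mm) a white column 48 mm wide, 94 mm tall. Feet 4 mm high reach 37 mm to either side.
- plunger_top (a point): middle of the top of the plunger's black round cap (34 mm across), 65 mm behind the dispenser's origin and 151 mm above the bench when up; moves down with the plunger
- plunger (a joint): travel in m: 0 up, 0.035 fully down. Sprung: 4 N starts it, 8 to 10 N holds it down; rises by itself. It drives a pusher 2 times as far, which slides the lowest module out of the front (fully down: module centre about 67 mm in front of the dispenser's origin, more after a fast press). When it has risen the next module drops into place: a second press ejects a second one.
- module1_center (a point): centre (7 mm up) of the lowest module in the magazine, the one that a press ejects: white square well module (3 x 3 wells on top), 36 x 36 mm, 14 mm high, about 12 g; axes square to its sides
- mat_free_center (a point): centre of the empty staging mat: square of dark rubber, 90 x 90 mm, flush with the bench (nothing to climb), fixed; axes square to its sides. It lies to the left or right of where the module comes out, 125 to 185 mm off the dispenser's centre line.
- mat_full_center (a point): centre of the other mat, the same in every way, on the other side; a module already lies on it
- staged_center (a point): centre (7 mm up) of the module already lying on the other mat: white square well module (3 x 3 wells on top), 36 x 36 mm, 14 mm high, about 12 g
- magazine (a point): middle of the magazine's open top, 66 mm above the bench, straight above the dispenser's origin
- module2_center (a point): centre of the second module of the stack counted from below, the same kind; it stays in the magazine (dropping one place)
- module3_center (a point): centre of the third module of the stack counted from below, the same kind; it stays in the magazine (dropping one place)
- module4_center (a point): centre of the top module of the stack counted from below, the same kind; it stays in the magazine (dropping one place)
- vial_tall_center (a point): small closed glass vial, 22 mm across, 46 mm tall, standing beside the dispenser's column; this point is at its middle; bystander
- vial_short_center (a point): small closed glass vial, 25 mm across, 34 mm tall, standing on the robot's side of where the module comes out; this point is at its middle; bystander
- trough_center (a point): white open reagent trough, 48 x 150 x 32 mm, standing on the robot's left; this point is at its middle; bystander
- marker_center (a point): marker pen, 130 mm long, 14 mm thick, lying beside the dispenser's column; this point is at its middle; bystander
- plate_center (a point): white 96-well plate, 127 x 85 x 14 mm, lying on the robot's right; this point is at its middle; bystander
- module1: the lowest module again, here with its origin at the centre of its underside

How it is judged:
On the way, in this order (a step that is already met when the one before it is completed fails the run):
1. the plunger is pressed fully down (at least 30 of its 35 mm) (value of joint plunger above 0.03 m), for 0.05 s.
2. the plunger is back up and the lowest module lies clear in front of the dispenser (value of joint plunger below 0.004 m and x of module1_center in the frame of dispenser below -0.045 m and height (world z) of module1_center below 0.012 m), for 0.1 s.
At the end, for the whole second after the job is handed in: The ejected module lies flat and at rest on the bench with its centre within 28 mm of the empty mat's centre along both of the mat's sides (that is, its edges on the mat); the plunger is up; the other three modules are still in the magazine (x of module1_center in the frame of mat_free_center between -0.028 and 0.028 m and y of module1_center in the frame of mat_free_center between -0.028 and 0.028 m and horizontal distance between each of module2_center, module3_center, module4_center and magazine below 0.015 m and height (world z) of module1_center below 0.011 m and angle between module1_center's own z axis and vertical below 0.1 rad and value of joint plunger below 0.004 m and linear speed of module1 below 0.01 m/s); the robot touches nothing.
It fails at once if a second module leaves the magazine (horizontal distance between any of module2_center, module3_center, module4_center and magazine above 0.022 m).
It fails at once if a module is lifted (the ejected one or the staged one by 15 mm, one of the stack out of the magazine) or turned over (height (world z) of any of module1_center, staged_center above 0.022 m or angle between module1_center's own z axis and vertical above 0.8 rad or height (world z) of any of module2_center, module3_center, module4_center above 0.066 m).
It fails at once if the module on the other mat is moved by more than 10 mm (distance of staged_center from where it was at the start of the episode above 0.01 m).
It fails at once if a bystander (vials, trough, marker, plate) is moved by more than 12 mm (distance of any of vial_tall_center, vial_short_center, trough_center, marker_center, plate_center from where it was at the start of the episode above 0.012 m).
It also fails if it takes over 51 s, if anything falls off the work surface, if the arm or the gripper's body presses on something with over 40 N, if the wrist force passes 120 N, or if a joint passes its speed limit or range.

## Working session

There is one attempt and no reset: what is moved stays moved. The work goes in short steps, Python scripts to look and compute and a tool call to move; the robot and the scene stay as the last step left them, time stands still between calls to the robot, and variables do not carry over. Pictures are saved under pics/ and viewed, and the job is handed in when it is done.

Besides the shell and the picture viewer there is one more tool, called after ">>>" as name(argument=value, ...) on one line, values as JSON. move_arm: Moves the arm, as the interface text tells. Its arguments: {"type":"object","properties":{"gripper":{"type":"array","items":{"type":"number"}},"xyz":{"type":"array","items":{"type":"array","items":{"type":"number"}}},"twist":{"type":"array","items":{"type":"number"}},"squeeze":{"type":"number"}},"required":["gripper","xyz","twist"]}

```bash
mkdir -p pics; cat > h.py <<'E'
from station import *
import numpy as np, cv2
def snap(c,n):
    r=read_camera(c); cv2.imwrite(f'pics/{n}.png',r['pixels'][:,:,::-1]); return r
def proj(r,X):
    p=r['R']@np.array(X)+r['t']; return np.array([r['fx']*p[0]/p[2]+r['cx'],r['fy']*p[1]/p[2]+r['cy']])
def ray(r,u,v,z):
    R=np.array(r['R']);t=np.array(r['t']);o=-R.T@t;d=R.T@np.array([(u-r['cx'])/r['fx'],(v-r['cy'])/r['fy'],1]);return o+d*(z-o[2])/d[2]
E
python3 - <<'E'
from h import *
o=get_obs();print({k:np.round(v,3) for k,v in o.items()})
snap('scene','s0');snap('top','t0')
for c in ['top','scene']:
  for q in ['dispenser','plunger_top','module1_center','mat_free_center','mat_full_center','staged_center','magazine','vial_tall_center','vial_short_center','trough_center','marker_center','plate_center']:
    print(c,q,[(np.round(d['centre'],3).tolist(),round(d['p'],2)) for d in spot_point(q,c)[:2]])
print(get_obs()['t'])
E
```

```text
{'t': np.float64(0.0), 'q': array([ 1.158,  0.478,  0.022,  1.556, -0.011,  1.109, -0.083]), 'joint_vel': array([-0.001, -0.   ,  0.   ,  0.   , -0.002, -0.   ,  0.001]), 'joint_torque': array([-0.0000e+00, -5.9645e+01,  1.6080e+00, -2.8119e+01,  1.2000e-02,
        1.0000e-02,  0.0000e+00]), 'eef_pos': array([ 0.202, -0.643,  0.303]), 'tool_rot': array([-0.001,  0.988,  0.152, -0.   ]), 'contact_force': array([-0.925,  0.57 ,  0.899]), 'torque': array([ 0.   , -0.022, -0.017]), 'gripper_width': np.float64(0.998)}
top dispenser [([0.622, 0.003, 0.001], 0.78), ([0.533, -0.173, -0.002], 0.39)]
top plunger_top [([0.685, -0.007, 0.15], 0.51)]
top module1_center [([0.683, -0.007, 0.149], 0.18)]
top mat_free_center [([0.575, 0.173, 0.002], 0.61)]
top mat_full_center [([0.534, -0.179, 0.002], 0.73)]
top staged_center [([0.531, -0.174, 0.01], 0.65)]
top magazine [([0.624, 0.002, 0.064], 0.77)]
top vial_tall_center [([0.661, 0.09, 0.024], 0.41)]
top vial_short_center [([0.57, 0.174, 0.0], 0.4), ([0.47, 0.011, 0.014], 0.39)]
top trough_center [([0.451, 0.408, 0.015], 0.81), ([0.585, -0.435, 0.005], 0.46)]
top marker_center [([0.641, -0.119, 0.007], 0.49)]
top plate_center [([0.469, 0.011, 0.013], 0.66), ([0.588, -0.434, 0.006], 0.57)]
scene dispenser [([0.622, 0.002, -0.005], 0.87)]
scene plunger_top [([0.688, -0.006, 0.152], 0.74)]
scene module1_center [([0.469, 0.01, 0.022], 0.61)]
scene mat_free_center [([0.574, 0.174, 0.003], 0.82)]
scene mat_full_center [([0.53, -0.172, 0.0], 0.59)]
scene staged_center [([0.533, -0.173, 0.009], 0.47)]
scene magazine [([0.62, 0.004, 0.066], 0.66)]
scene vial_tall_center [([0.666, 0.092, 0.024], 0.48)]
scene vial_short_center [([0.47, 0.01, 0.019], 0.66)]
scene trough_center [([0.456, 0.41, 0.014], 0.82)]
scene marker_center [([0.638, -0.119, 0.006], 0.5)]
scene plate_center [([0.588, -0.437, 0.008], 0.8), ([0.69, -0.007, 0.152], 0.65)]
1.3
```

View pics/s0.png

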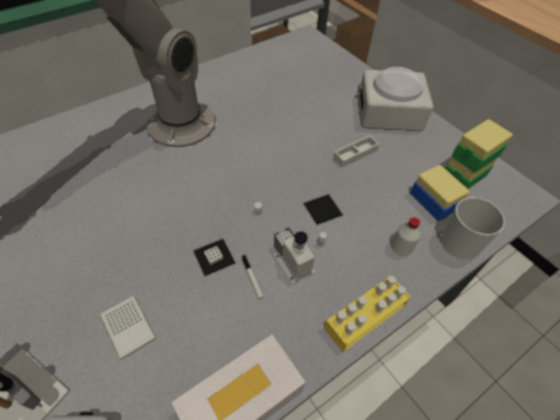

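View pics/t0.png

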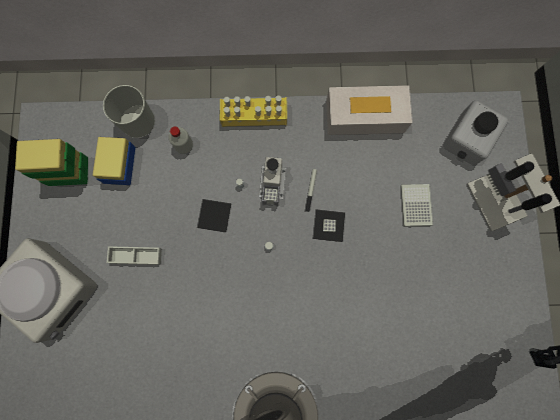

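The top view shows the dispenser at about (271,185), with the free mat at (214,215) and the full mat at (329,226). The short vial is at (269,246) and the tall vial at (239,183). The networks agree with the picture. I'll now move to a point above the plunger.

```bash
cat >> h.py <<'E'
def axes():
    w,x,y,z=get_obs()['tool_rot']
    from scipy.spatial.transform import Rotation as Ro
    return Ro.from_quat([x,y,z,w]).as_matrix()
def plan(p,yawdeg):
    R=axes();o=get_obs();d=np.array(p)-o['eef_pos']
    cur=np.degrees(np.arctan2(R[1,0],R[0,0]))
    print('t',round(o['t'],2),'pos',np.round(o['eef_pos'],4),'yaw',round(cur,2),'tool cm',np.round(R.T@d*100,2),'twist',round(-np.radians(yawdeg-cur),3),'F',np.round(o['contact_force'],1),'g',round(float(o['gripper_width']),2))
E
python3 -c "
from h import *
plan([0.687,-0.0065,0.26],81.7)"
```

```text
t 1.3 pos [ 0.2026 -0.6439  0.3039] yaw 17.46 tool cm [ 65.34 -46.26   4.39] twist -1.121 F [ 0.  -0.2 -0.1] g 1.0
```

>>> move_arm(gripper=[0, 0, 0, 0, 0], xyz=[[3.2, -2.3, 0], [6.4, -4.6, 0], [9.6, -6.9, 0], [12.8, -9.2, 0], [16, -11.5, 0]], twist=[0, 0, 0, 0, 0])

```text
t: 1.72
eef_pos: [0.3215, -0.4846, 0.304]
tool_rot: [0.0, 0.988, 0.152, 0.0]
contact_force: [0.8, 0.6, -0.4]
gripper_width: 0.297
```

>>> move_arm(gripper=[0, 0, 0, 0, 0], xyz=[[3.2, -2.3, 0], [6.4, -4.6, 0], [9.6, -6.9, 0], [12.8, -9.2, 0], [16, -11.5, 0]], twist=[0, 0, 0, 0, 0])

```text
t: 2.13
eef_pos: [0.4396, -0.3268, 0.3043]
tool_rot: [0.0, 0.988, 0.152, 0.0]
contact_force: [0.7, -0.5, -0.1]
gripper_width: -0.002
```

>>> move_arm(gripper=[0, 0, 0, 0, 0], xyz=[[3.2, -2.3, 0], [6.4, -4.6, 0], [9.6, -6.9, 0], [12.8, -9.2, 0], [16, -11.5, 0]], twist=[-0.11, -0.22, -0.33, -0.44, -0.55])

```text
t: 2.55
eef_pos: [0.5578, -0.1692, 0.3042]
tool_rot: [0.0, 0.909, 0.417, 0.0]
contact_force: [0.2, -0.6, 0.0]
gripper_width: 0.004
```

```bash
python3 -c "
from h import *
plan([0.687,-0.0065,0.26],81.7)"
```

```text
t 2.55 pos [ 0.5578 -0.1692  0.3042] yaw 49.27 tool cm [20.75 -0.83  4.43] twist -0.566 F [ 0.2 -0.6  0. ] g 0.0
```

>>> move_arm(gripper=[0, 0, 0, 0, 0], xyz=[[4, -0.2, 0.5], [8, -0.4, 1], [12, -0.6, 1.5], [16, -0.7, 2], [19.8, -0.8, 2.5]], twist=[-0.11, -0.22, -0.33, -0.44, -0.56])

```text
t: 2.97
eef_pos: [0.682, -0.0142, 0.2788]
tool_rot: [0.0, 0.758, 0.652, 0.0]
contact_force: [0.8, -0.5, 0.8]
gripper_width: 0.001
```

```bash
python3 -c "
from h import *
plan([0.687,-0.0065,0.26],81.7)
snap('wrist','w1');snap('scene','s1');
print(spot_point('plunger_top','wrist'),spot_point('plunger_top','scene'),spot_point('magazine','wrist'))"
```

```text
t 2.97 pos [ 0.682  -0.0142  0.2788] yaw 81.37 tool cm [0.84 0.38 1.88] twist -0.006 F [ 0.8 -0.5  0.8] g 0.0
[{'centre': [0.685, -0.0035, 0.1461], 'p': 0.69}] [{'centre': [0.6893, -0.0077, 0.1528], 'p': 0.53}] []
```

View pics/w1.png

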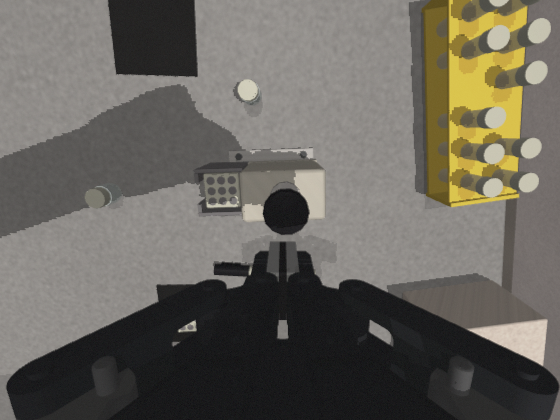

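The wrist view shows the cap at (286,211). The dispenser runs parallel to the image rows, so the yaw matches. I'll measure the cap and the dispenser edge from these pixels.

```bash
python3 -c "
from h import *
r=read_camera('wrist')
for u,v,z in [(286,212,.151),(230,157,.004),(313,154,.004),(221,190,.056)]: print(np.round(ray(r,u,v,z),4))
m=cut_out('plunger_top','wrist')
for k in m[:1]:
  ys,xs=np.nonzero(k['pixels']);print(k['p'],xs.min(),xs.max(),ys.min(),ys.max())
plan([0.687,-0.006,0.235],81.7)"
```

```text
[ 0.6849 -0.0073  0.151 ]
[0.6259 0.0279 0.004 ]
[0.7225 0.0162 0.004 ]
[ 6.199e-01 -4.000e-04  5.600e-02]
0.87 265 310 185 230
t 3.32 pos [ 0.6805 -0.018   0.2791] yaw 80.9 tool cm [1.3  0.45 4.4 ] twist -0.014 F [-0.5 -0.2  0.7] g -0.0
```

>>> move_arm(gripper=[0, 0, 0, 0], xyz=[[1.2, 0.4, 2], [1.2, 0.4, 4.2], [1.2, 0.4, 4.2], [1.2, 0.4, 4.2]], twist=[-0.02, -0.02, -0.02, -0.02])

```text
t: 3.65
eef_pos: [0.6857, -0.0066, 0.2363]
tool_rot: [-0.0, 0.754, 0.657, -0.001]
contact_force: [-0.1, 0.1, 0.1]
gripper_width: -0.001
```

```bash
python3 -c "
from h import *
plan([0.686,-0.0065,0.189],82.2)"
```

```text
t 3.65 pos [ 0.6857 -0.0066  0.2363] yaw 82.09 tool cm [0.03 0.04 4.73] twist -0.002 F [-0.1  0.1  0.1] g -0.0
```

Centred. I'll press down slowly to about 32–33 mm.

>>> move_arm(gripper=[0, 0, 0, 0, 0], xyz=[[0, 0, 0.5], [0, 0, 1], [0, 0, 1.4], [0, 0, 1.8], [0, 0, 2.2]], twist=[0, 0, 0, 0, 0])

```text
t: 4.07
eef_pos: [0.6871, -0.0054, 0.2159]
tool_rot: [0.001, 0.754, 0.657, 0.0]
contact_force: [-0.5, -0.2, 5.1]
gripper_width: 0.001
```

>>> move_arm(gripper=[0, 0, 0, 0, 0], xyz=[[0, 0, 0.5], [0, 0, 1], [0, 0, 1.4], [0, 0, 1.8], [0, 0, 2.2]], twist=[0, 0, 0, 0, 0])

```text
t: 4.48
eef_pos: [0.6871, -0.0054, 0.194]
tool_rot: [0.001, 0.754, 0.657, 0.0]
contact_force: [-1.9, -0.6, 8.1]
gripper_width: -0.001
```

```bash
python3 -c "
from h import *
plan([0.686,-0.0065,0.189],82.2)
snap('wrist','w2');print(spot_point('plunger_top','scene'))"
```

```text
t 4.48 pos [ 0.6871 -0.0054  0.194 ] yaw 82.17 tool cm [-0.12 -0.1   0.5 ] twist -0.001 F [-1.9 -0.6  8.1] g -0.0
[{'centre': [0.6893, -0.0077, 0.1528], 'p': 0.53}]
```

View pics/w2.png

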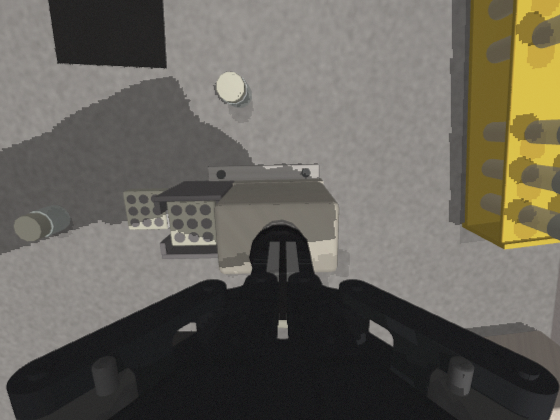

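The module is coming out at (146,208), and the plunger is about 30 mm down. I'll press it the rest of the way and hold.

>>> move_arm(gripper=[0, 0, 0, 0], xyz=[[0, 0, 0.3], [0, 0, 0.5], [0, 0, 0.6], [0, 0, 0.6]], twist=[0, 0, 0, 0])

```text
t: 4.92
eef_pos: [0.6872, -0.0054, 0.1888]
tool_rot: [0.001, 0.754, 0.657, 0.0]
contact_force: [-3.7, -1.6, 9.9]
gripper_width: 0.001
```

That is about 35 mm of travel, so it is fully down. Now I'll rise.

>>> move_arm(gripper=[0, 0, 0, 0, 0], xyz=[[0, 0, -1], [0, 0, -2], [0, 0, -3.5], [0, 0, -5.5], [0, 0, -8]], twist=[0, 0, 0, 0, 0])

```text
t: 5.33
eef_pos: [0.6857, -0.0048, 0.2667]
tool_rot: [-0.001, 0.753, 0.657, -0.001]
contact_force: [1.0, 0.0, 0.7]
gripper_width: -0.004
```

```bash
python3 -c "
from h import *
r=snap('wrist','w3');plan([0.6,-0.07,0.3],82.2)
snap('top','t3');snap('scene','s3')
for c in ['wrist','top','scene']:
  for q in ['module1_center','plunger_top','mat_free_center','vial_short_center']:
    print(c,q,[(np.round(d['centre'],4).tolist(),round(d['p'],2)) for d in spot_point(q,c)[:3]])
"
```

```text
t 5.38 pos [ 0.6883 -0.0043  0.2735] yaw 82.21 tool cm [-7.7  -7.84 -2.71] twist 0.0 F [1.3 0.6 4. ] g -0.0
wrist module1_center [([0.5538, 0.0095, 0.0069], 0.89)]
wrist plunger_top [([0.6834, -0.0054, 0.1498], 0.57), ([0.5585, 0.0105, -0.0039], 0.49)]
wrist mat_free_center [([0.5718, 0.1716, 0.0024], 0.98)]
wrist vial_short_center [([0.4751, 0.0087, 0.018], 0.61)]
top module1_center [([0.5565, 0.0135, 0.0049], 0.67)]
top plunger_top [([0.6201, 0.0003, 0.0355], 0.24)]
top mat_free_center [([0.5732, 0.1739, -0.0002], 0.85), ([0.6225, -0.0011, 0.0632], 0.71)]
top vial_short_center [([0.4696, 0.0135, 0.014], 0.45)]
scene module1_center [([0.558, 0.0086, 0.0065], 0.63), ([0.683, -0.0068, 0.1523], 0.53)]
scene plunger_top [([0.6905, -0.0057, 0.1544], 0.76)]
scene mat_free_center [([0.5702, 0.1724, 0.0024], 0.82)]
scene vial_short_center [([0.4724, 0.008, 0.0202], 0.52)]
```

View pics/w3.png

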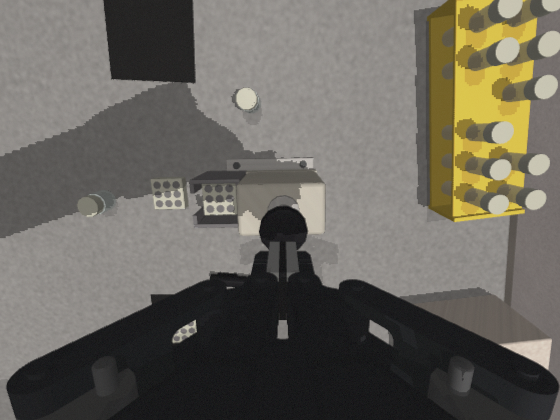

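The plunger is back up. The module lies at (169,195) in the wrist view, about (0.556, 0.0105), clear of the magazine and the vial. Next I'll go to the right of it and push left.

```bash
python3 -c "
from h import *
r=read_camera('wrist');print(ray(r,169,194,.014),proj(r,[.556,.0105,.014]))
plan([0.551,-0.045,0.27],84)"
```

```text
[0.55893682 0.00852266 0.014     ] [166.05591064 192.65189208]
t 6.13 pos [ 0.6867 -0.0049  0.2668] yaw 82.21 tool cm [ -5.81 -12.9   -0.32] twist -0.031 F [ 0.4 -0.3  0.6] g -0.0
```

>>> move_arm(gripper=[0, 0, 0, 0, 0], xyz=[[-1.5, -3.3, 0], [-2.9, -6.5, 0], [-4.4, -9.8, 0], [-5.8, -12.9, 0], [-5.8, -12.9, 2]], twist=[-0.01, -0.02, -0.03, -0.03, -0.03])

```text
t: 6.55
eef_pos: [0.5474, -0.0474, 0.2495]
tool_rot: [0.002, 0.745, 0.668, -0.001]
contact_force: [-0.1, -0.8, -0.1]
gripper_width: 0.002
```

>>> move_arm(gripper=[0, 0, 0, 0, 0], xyz=[[0, 0, 3], [0, 0, 6], [0, 0, 9], [0, 0, 12], [0, 0, 12]], twist=[0, 0, 0, 0, 0])

```text
t: 6.97
eef_pos: [0.5477, -0.045, 0.1221]
tool_rot: [-0.003, 0.743, 0.669, -0.003]
contact_force: [-1.4, 0.5, -0.5]
gripper_width: 0.003
```

```bash
python3 -c "
from h import *
r=snap('wrist','w4')
plan([0.551,-0.042,0.0785],84)"
```

```text
t 7.02 pos [ 0.5491 -0.0448  0.1247] yaw 83.95 tool cm [0.3  0.18 4.62] twist -0.001 F [ 0.3 -0.8  1.1] g -0.0
```

View pics/w4.png

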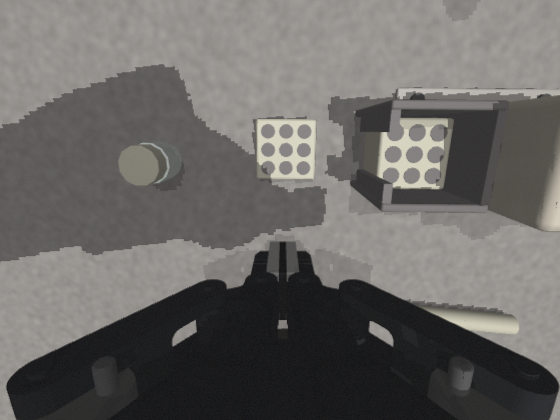

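The module is at (286,149), square to the tool and straight ahead of the fingertips at x≈283. I'll go down.

>>> move_arm(gripper=[0, 0, 0, 0], xyz=[[0, 0.2, 1.5], [0, 0.2, 3], [0, 0.2, 4.4], [0, 0.2, 4.5]], twist=[0, 0, 0, 0])

```text
t: 7.35
eef_pos: [0.5532, -0.0451, 0.0821]
tool_rot: [-0.0, 0.744, 0.669, -0.0]
contact_force: [-0.5, 0.0, 0.1]
gripper_width: 0.0
```

```bash
python3 -c "
from h import *
r=snap('wrist','w5')
print([(np.round(d['centre'],4),d['p']) for d in spot_point('module1_center','wrist')])
plan([0.551,-0.042,0.078],84)"
```

```text
[(array([0.5552, 0.0099, 0.007 ]), 0.95)]
t 7.45 pos [ 0.5538 -0.045   0.0834] yaw 83.92 tool cm [ 0.27 -0.32  0.54] twist -0.001 F [ 0.5 -1.1  1. ] g -0.0
```

View pics/w5.png

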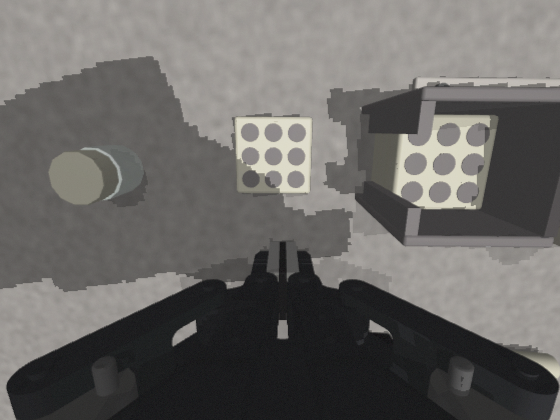

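>>> move_arm(gripper=[0, 0, 0, 0, 0], xyz=[[0, -0.4, 0.4], [1, -0.4, 0.5], [2, -0.4, 0.5], [2.7, -0.4, 0.5], [3.5, -0.4, 0.5]], twist=[0, 0, 0, 0, 0])

```text
t: 7.87
eef_pos: [0.5531, -0.0083, 0.0774]
tool_rot: [0.0, 0.743, 0.669, 0.0]
contact_force: [0.4, -0.6, 0.6]
gripper_width: -0.003
```

>>> move_arm(gripper=[0, 0, 0, 0, 0], xyz=[[0.8, 0, 0], [1.6, 0, 0], [2.4, 0, 0], [3.2, 0, 0], [4, 0, 0]], twist=[0, 0, 0, 0, 0])

```text
t: 8.28
eef_pos: [0.557, 0.0308, 0.0769]
tool_rot: [-0.0, 0.744, 0.669, 0.0]
contact_force: [0.0, 0.4, 0.5]
gripper_width: -0.002
```

```bash
python3 -c "
from h import *
r=snap('wrist','w6')
for q in ['module1_center','mat_free_center']: print([(np.round(d['centre'],4),d['p']) for d in spot_point(q,'wrist')])
plan([0.569,0.1435,0.078],84)"
```

```text
[(array([0.5623, 0.0589, 0.0053]), 0.69)]
[]
t 8.43 pos [0.557  0.0309 0.0769] yaw 84.01 tool cm [11.33  0.02 -0.1 ] twist 0.0 F [-0.   0.3  0.6] g 0.0
```

View pics/w6.png

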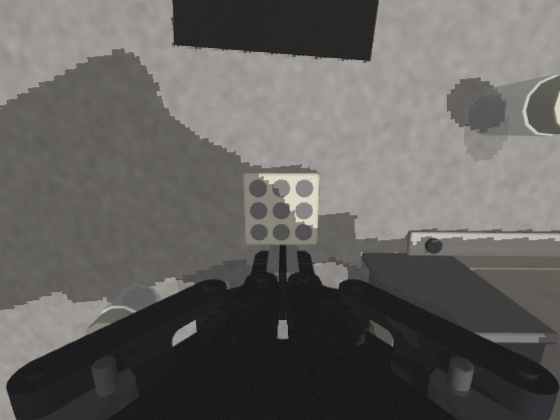

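The module sits squarely on the fingertips at (281,209), with the mat ahead at columns 173–377. I'll keep pushing, 11 cm more.

>>> move_arm(gripper=[0, 0, 0, 0, 0], xyz=[[0.6, 0, 0], [1.6, 0, 0], [2.6, 0, 0], [3.6, 0, 0], [4.6, 0, 0]], twist=[0, 0, 0, 0, 0])

```text
t: 8.85
eef_pos: [0.5619, 0.0772, 0.077]
tool_rot: [-0.0, 0.743, 0.669, 0.0]
contact_force: [0.5, 0.4, 0.4]
gripper_width: 0.001
```

>>> move_arm(gripper=[0, 0, 0, 0, 0], xyz=[[1, 0, 0], [2, 0, 0], [3, 0, 0], [3.8, 0, 0], [4.4, 0, 0]], twist=[0, 0, 0, 0, 0])

```text
t: 9.27
eef_pos: [0.5665, 0.1209, 0.0769]
tool_rot: [-0.0, 0.743, 0.669, 0.0]
contact_force: [-0.5, 0.1, 0.6]
gripper_width: 0.003
```

```bash
python3 -c "
from h import *
r=snap('wrist','w7')
for q in ['module1_center','mat_free_center']: print([(np.round(d['centre'],4),d['p']) for d in spot_point(q,'wrist')])
plan([0.569,0.1435,0.078],84)"
```

```text
[(array([0.5689, 0.1494, 0.0059]), 0.77), (array([0.5688, 0.1716, 0.003 ]), 0.55)]
[(array([0.5735, 0.1744, 0.0007]), 0.71)]
t 9.42 pos [0.5665 0.1199 0.0769] yaw 83.97 tool cm [ 2.38  0.   -0.11] twist -0.0 F [-0.7 -0.2 -1.1] g -0.0
```

View pics/w7.png

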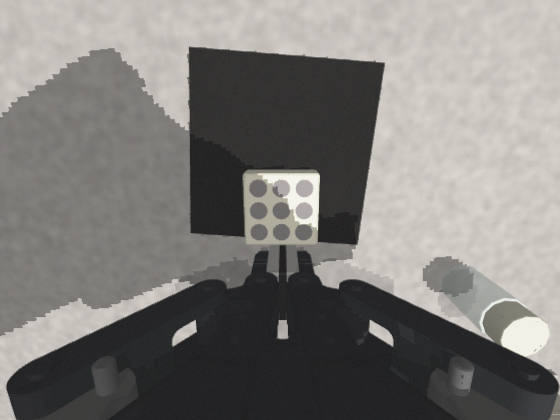

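The module's near edge is at row 243, just at the mat's near edge. The mat's centre is at about (282,145). I'll push 2.5 cm more, then back off.

>>> move_arm(gripper=[0, 0, 0, 0, 0], xyz=[[0.6, 0, 0], [1.3, 0, 0], [1.9, 0, 0], [2.3, 0, 0], [2.5, 0, 0]], twist=[0, 0, 0, 0, 0])

```text
t: 9.83
eef_pos: [0.5692, 0.1454, 0.077]
tool_rot: [-0.0, 0.743, 0.669, 0.0]
contact_force: [-0.9, -0.1, 0.1]
gripper_width: -0.002
```

>>> move_arm(gripper=[0, 0, 0, 0, 0], xyz=[[-1, 0, 0], [-2, 0, 0], [-3, 0, -2], [-3, 0, -5], [-3, 0, -8]], twist=[0, 0, 0, 0, 0])

```text
t: 10.25
eef_pos: [0.565, 0.1111, 0.1566]
tool_rot: [-0.0, 0.745, 0.667, -0.002]
contact_force: [1.3, -0.2, 0.5]
gripper_width: 0.005
```

>>> move_arm(gripper=[0, 0, 0, 0, 0], xyz=[[0, 0, -2], [0, 0, -4], [0, 0, -4], [0, 0, -4], [0, 0, -4]], twist=[0, 0, 0, 0, 0])

```text
t: 10.67
eef_pos: [0.5655, 0.1128, 0.1962]
tool_rot: [0.0, 0.744, 0.668, -0.001]
contact_force: [-0.5, 0.9, -0.6]
gripper_width: 0.002
```

```bash
python3 -c "
from h import *
r=snap('wrist','w8')
for q in ['module1_center','mat_free_center']: print([(np.round(d['centre'],4),d['p']) for d in spot_point(q,'wrist')])
snap('scene','s8')
for q in ['module1_center','plunger_top','vial_short_center','vial_tall_center','staged_center','marker_center','trough_center','plate_center']: print(q,[(np.round(d['centre'],4),d['p']) for d in spot_point(q,'scene')])
plan([0.569,0.1435,0.078],84)"
```

```text
[(array([0.5712, 0.1761, 0.0076]), 0.91)]
[]
module1_center [(array([0.5736, 0.1737, 0.0056]), 0.48)]
plunger_top [(array([ 0.6909, -0.0058,  0.1512]), 0.52)]
vial_short_center [(array([0.472 , 0.0094, 0.019 ]), 0.67), (array([ 0.536 , -0.174 ,  0.0087]), 0.48)]
vial_tall_center [(array([0.6636, 0.0951, 0.0245]), 0.5)]
staged_center [(array([ 0.5334, -0.1748,  0.0068]), 0.54)]
marker_center []
trough_center [(array([0.4542, 0.4059, 0.0143]), 0.89)]
plate_center [(array([ 0.5888, -0.4347,  0.0089]), 0.97), (array([0.5708, 0.1749, 0.0008]), 0.73)]
t 11.27 pos [0.5659 0.1145 0.1968] yaw 83.93 tool cm [ 2.91 -0.   11.88] twist -0.001 F [-0.5  0.2  0.6] g 0.0
```

View pics/w8.png

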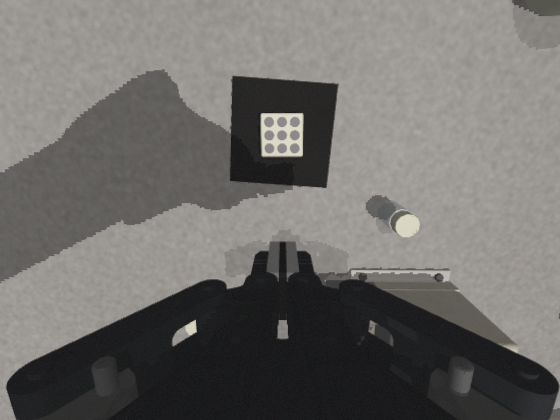

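View pics/s8.png

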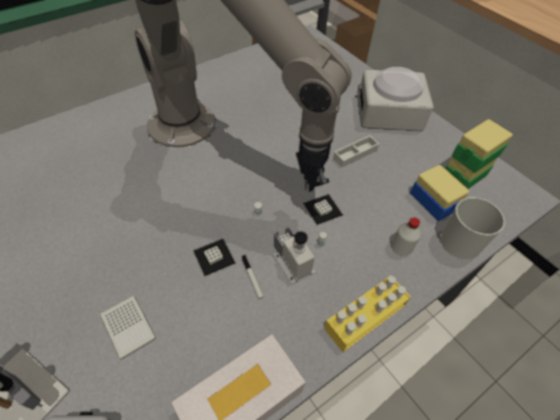

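The module lies at (282,135), in the middle of the mat (columns 231–337, rows 77–187). The plunger is up, nothing else has moved, and the arm is clear at z≈0.197.

```bash
python3 -c "
from h import *
print(hand_in())"
```

```text
the job is handed in; nothing more can be done
None
```

The job is done and handed in, though the system gave no verdict. I pressed the plunger once, slowly, about 35 mm down at about 10 N, and let it rise. One module came out, and I pushed it about 165 mm along the bench with the shut fingertips onto the empty mat, then backed off and lifted clear.

**Module:** the last checks put its centre at about (0.572, 0.175), within about 4 mm of the mat centre (0.573, 0.173). In the wrist picture all its edges are well inside the mat.

**Plunger and other objects:** the plunger cap read 0.151 m high, which is fully up. The staged module, both vials, the trough and the plate read within about 5 mm of where they started, which is roughly the networks' accuracy.

**Not fully confirmed:**
- **Marker:** the network missed it in the last look. It looks unmoved in the scene picture, and the arm never went near it.
- **Empty mat:** the network missed it in the last wrist picture, so I used its earlier readings and the picture itself.
- **Stack:** I saw the stack still in the magazine after the press, but did not measure those three modules one by one.

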